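Clamp the carved printing block in the jig

TASK

Get the carved printing block ready for inking: push it along its channel until it sits fully home against the metal stop, then push the red clamp lever over past its dead point until it snaps into lock and holds the block down. Only push with the fingers: do not lift or carry the block, and leave the jar, the bottle and the brush cup where they stand.

Things in the scene. Friction and masses are not known exactly. Their poses are not given: they have to be found in the camera images.
- jig: Plywood board 300 x 150 x 15 mm, fixed to the table. Origin: centre of its underside; x: the way the block is pushed, z up. Two dark guide rails on it (10 mm wide, 12 high, inner faces at y = +-35 mm, x = -150 to 15 mm) form a channel, closed at x = 15 mm by an aluminium stop bar (16 high, 18 thick). Behind it stands a toggle clamp: steel cheeks at x = 40 to 80 mm, up to 67 mm above the table.
- clamp_arm: The clamp's steel hold-down arm, 80 mm long, 14 wide. Origin: its hinge, 33 mm beyond the stop face, 55 mm above the table. While the clamp is open the arm stands raised 40 degrees, towards -x of the jig, its top about 110 mm above the table and reaching back to x = -20 mm. The lever drives it down: its rubber pad (18 mm) lands on the block's top, 30 mm in from the stop, and presses.
- stop_face (a point): Point on the face of the stop bar that the block must reach, mid-width, at the level of the board's top (15 mm above the table). Axes parallel to the jig's.
- block: Loose carved printing block, light wood with a blue top, 90 x 66 x 22 mm (x, y, z), about 0.14 kg, lying in the channel with 2 mm of play on either side. Origin: centre of its underside (15 mm above the table); x along its length, towards the stop. It starts 20 to 50 mm short of the stop and slides with friction only.
- block_front (a point): Middle of the lower edge of the block's front end (the end nearest the stop), 45 mm ahead of the block's origin.
- lever_pivot (a point): The lever's hinge axis, 60 mm above the table, 50 mm beyond the stop face along the jig's x. The axis runs along the jig's y. A low spring strut (under 80 mm above the table) runs from the lever down to the board at x = 125 mm. Axes parallel to the jig's.
- lever_end (a point): The far end of the lever's red round grip, 120 mm from the hinge axis. The grip is 22 mm in diameter and covers the outer 80 mm of the lever; nearer the hinge is a flat steel shank 12 x 10 mm.
- clamp_lever (a joint): Lever angle, rad. 0: open, leaning 30 degrees from upright to the jig's -x (over the block). Grows as it is pushed to +x: 0.52 upright, about 0.95 dead point, 1.48 locked stop (leaning 55 degrees to +x). Its spring drives it away from the dead point: about 9 N at 100 mm from the hinge starts it, less and less up to the dead point; past that it snaps by itself to the locked stop and stays.
- ink_jar: Bystander: round jar with a black lid and red label, diameter 60, height 80 mm, loose. Origin: centre of its underside.
- glue_bottle: Bystander: white bottle with a green cap, diameter 52, height 125 mm, loose. Origin: centre of its underside.
- brush_cup: Bystander: green cup with three brushes standing in it, diameter 72, height with the brushes about 160 mm, loose. Origin: centre of its underside.
Things that resemble listed ones, but are neither listed nor needed, are in the scene too. Of the things like the block, leave any that is green; of the rest the smaller one is meant.

How it is judged:
By the outcome, as a careful person would: the job done as asked, in the order asked, and still so for the second after the job is handed in, with the robot touching nothing.
It also fails if it takes over 42 s, if anything falls off the work surface, if the arm or the gripper's body presses on something with over 40 N, if the wrist force passes 120 N, or if a joint passes its speed limit or range.

ROBOT

A 6-joint arm with a two-finger parallel gripper is mounted at the origin on the work surface. World frame = base frame: x ahead of the robot, y to its left, z up, the work surface at z = 0. Lengths are in m, angles in rad, forces in N, time in s.
With the tool pointing down it reaches from about 0.15 to 0.775 m from the base axis. Payload 6.1 kg.
Tool frame: the origin (TCP) lies between the finger pads; the fingertips stand arm.tip_extent ahead of it and the grasp point (between the pads) lies 8 mm behind it (arm.tip_extent is the distance from the TCP to the fingertips, in m); y points along the fingers, z is the direction in which the jaws open and shut, and the axes are right-handed (so a half turn about y gives the same grasp; the last joint's range is limited). The gripper opens to 85 mm and grips with 20 to 120 N. Pads are 22 mm wide; open, the fingers measure 114 mm over their backs; the gripper's body (76 mm by 85 mm) begins 54 mm behind the grasp point. The pads swing forward as they close: fully open they stand 13 mm farther back than shut.
Start: joints at [-1.212, 0.126, -0.04, 1.405, 0, 1.571], TCP at [0.184, -0.492, 0.242] pointing down, gripper open.
Joint ranges: [-2.72, 2.72], [-0.95, 1.95], [-1.27, 1.35], [-1.78, 2.02], [-1.46, 1.47], [-3.14, 3.14]. Speed limits (rad/s): [2.39, 2.39, 3.01, 3.14, 3.14, 3.14].

INTERFACE

Orientations are given as a unit quaternion [w, x, y, z].
In Python, from cell import arm gives the robot as it stands.
- The arm moves only by the tool apply_moves, never from a script. Its argument "deltas" is a list that holds one entry, the list of rows, each a list of 7 numbers: the shift along the tool's x, y, z in m, then the turn, a rotation vector about the tool's x, y, z in degrees, then the finger opening in m, from 0 to 0.0854. A call has 1 to 8 rows; each row shifts and turns the commanded pose from where the row before left it, along the tool's axes as they then stand; what a row does not reach is not made up. A row lasts 1/8 s, in which the tool goes at most 62.5 mm and 10.7 degrees, less where a joint would pass 70% of its speed; a pose out of reach is approached as far as the arm can. A call with a gripper value outside its range is refused whole. The fingers move at their own pace and stop on an object; "newtons" is the grip in N (left out, the last holds). Time passes only in rows, so rows that do not move let the fingers close. It gives the time, the measured TCP pose, the force and the opening at its end, in the units of the state.
- arm.observe(): the state, without advancing time (a new reading comes with each control period).
- arm.snapshot(name): name is "side" or "top" or "wrist"; returns a dict with "img" (420x560x3 uint8, red, green, blue), "depth" (420x560 float32, m along the optical axis (not along the pixel's ray), 0 where there is no reading), "K" (3x3 intrinsics, pixels), "R" (3x3) and "t" (3): a world point X has camera coordinates R X + t. Camera axes: x right, y down, z forward; pixel columns grow to the right and rows downward; lengths in m; the calibration is good to about 2 mm. A picture is of the moment at which its call begins.
- arm.job_done(): hands the job in, once; it reports no verdict.
Trained networks look in the newest picture that a camera, given by its name, has taken for a name from the list of things; names that differ only in an ending like _2 or _b are one class to them, and where a whole thing is asked for, a point or a joint stands for the part that bears it (a point fixed in the world has none). Each returns a list of dicts, best first, with "p" (0 to 1); they miss things now and then, are a little off and sometimes report something else, mostly with a low value. They report only what shows in the picture. A call takes as long as a camera call. They do not tell look-alikes from the thing itself.
- arm.search_frame(camera, query): "centre" ([column, row] in pixels, amid what is visible of it).
- arm.outline_of(camera, query): "region" (420x560 bool, what is visible of it) and "centre" ([column, row] in pixels, amid what is visible of it).
The state is a dict: "time_s": time; "joints": joint angles; "joint_velocities": joint speeds; "joint_efforts": joint torques, N m; "eef_pos": TCP position; "tcp_rot": TCP orientation; "wrist_force": force on the tool from outside, world axes, zero at the start; "torque": the same for the moment, N m; "gripper_width": opening from 0.0 (shut) to 1.0 (fully open).
Only numpy, scipy, OpenCV 4.12 (cv2) and the standard library are available. Lean on these libraries where they do the work, as an engineer would, in place of code of your own. Each camera call takes 0.05 s, during which the arm holds its last target. There are 200 camera calls.

## Working session

There is one attempt and no reset: what is moved stays moved. The work goes in short steps, Python scripts to look and compute and a tool call to move; the robot and the scene stay as the last step left them, time stands still between calls to the robot, and variables do not carry over. Pictures are saved under pics/ and viewed, about 8 in all and at most 12, crops included, and the job is handed in when it is done.

Besides the shell and the picture viewer there is one more tool, called after "Request:" as name(argument=value, ...), one argument or row to a line, values as JSON. apply_moves: Moves the arm, as the interface text tells. Its arguments: {"type":"object","properties":{"deltas":{"type":"array"},"newtons":{"type":"number"}},"required":["deltas"]}

```bash
mkdir -p pics; ls
python3 - <<'E'
from cell import arm
import cv2,numpy as np
o=arm.observe();print(o,arm.tip_extent)
ims=[]
for c in ["top","side"]:
    s=arm.snapshot(c);np.savez(c+".npz",**s)
    cv2.imwrite(f"pics/{c}0.png",s["img"][:,:,::-1])
    print(c,s["K"].tolist(),s["R"].tolist(),s["t"].tolist())
    for q in ["block","jig","clamp_lever","ink_jar","glue_bottle","brush_cup","clamp_arm","lever_end"]:
        for r in arm.outline_of(c,q)[:4]:
            m=r["region"]&(s["depth"]>0); v,u=np.nonzero(m)
            z=s["depth"][m]; P=np.linalg.inv(s["K"])@np.vstack([u*z,v*z,z]); P=(s["R"].T@(P-s["t"][:,None]))
            print(c,q,round(r["p"],2),np.round(r["centre"]),m.sum(),np.round(np.median(P,1),3) if m.sum() else 0)
E
```

```text
pics
{'time_s': 0.0, 'joints': array([-1.21203515e+00,  1.26401364e-01, -4.05898007e-02,  1.40540214e+00,
       -1.08453011e-05,  1.57080696e+00]), 'joint_velocities': array([ 0.00097777,  0.00030425,  0.00114941, -0.00043577,  0.00061964,
       -0.00060348]), 'joint_efforts': array([ 1.33300866e-03, -4.35914254e+01,  3.52920949e+01,  1.72873435e-02,
        2.19414255e-04,  3.80048292e-06]), 'eef_pos': array([ 0.18419824, -0.49121827,  0.24152558]), 'tcp_rot': array([ 0.12605383, -0.12626287,  0.69631615, -0.6952064 ]), 'wrist_force': array([-0.40387393, -0.7114981 ,  0.2992626 ]), 'torque': array([ 0.05448439, -0.03006276, -0.01163595]), 'gripper_width': 0.9986015817247048} 0.011
top [[541.330832858504, 0.0, 286.4473678764862], [0.0, 541.330832858504, 205.28090712789555], [0.0, 0.0, 1.0]] [[-0.002955202406039766, -0.9999772465183369, 0.006064093035597546], [-0.9967609890334638, 0.002458234109857046, -0.08038338028530712], [0.08036664432319235, -0.006282000530577895, -0.9967455738299335]] [-0.049678618962807584, 0.5549375548086015, 1.3379421800159306]
top block 0.88 [298. 192.] 92
[... 706 characters left out ...]
[-0.09598927406773933, 0.48137535225812794, -0.8712426926536095], [0.19721918169327737, -0.8487342256985112, -0.49066771699408024]] [0.5204635245291412, 0.20945709584833472, 0.9693749920374822]
side block 0.9 [382. 234.] 631 [ 0.278 -0.192  0.021]
side block 0.56 [269. 245.] 437 [ 0.58  -0.062  0.036]
side jig 0.94 [286. 271.] 4095 [0.519 0.037 0.016]
side clamp_lever 0.54 [284. 235.] 341 [0.523 0.017 0.125]
side ink_jar 0.57 [226. 304.] 1010 [0.604 0.208 0.055]
side glue_bottle 0.85 [211. 237.] 685 [ 0.727 -0.015  0.06 ]
side brush_cup 0.88 [337. 231.] 1122 [ 0.401 -0.105  0.065]
side clamp_arm 0.52 [277. 240.] 5 [ 0.548 -0.017  0.09 ]
side lever_end 0.78 [286. 234.] 373 [0.523 0.017 0.122]
```

Run:
```python
import cv2
a=cv2.imread("pics/top0.png")[90:330,140:460];cv2.imwrite("pics/t1.png",cv2.resize(a,(800,600),interpolation=cv2.INTER_CUBIC))
a=cv2.imread("pics/side0.png")[170:350,170:410];cv2.imwrite("pics/s1.png",cv2.resize(a,(800,600),interpolation=cv2.INTER_CUBIC))
```

```text
(no output)
```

View pics/t1.png

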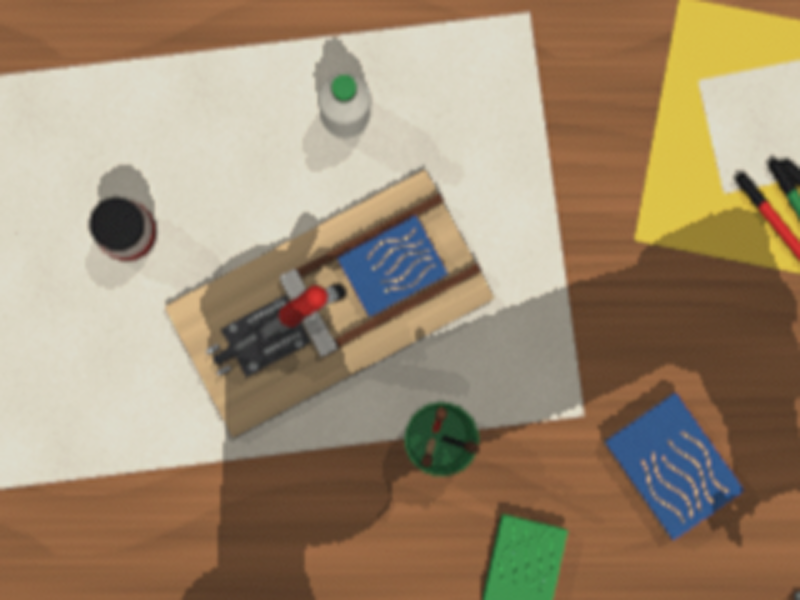

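View pics/s1.png

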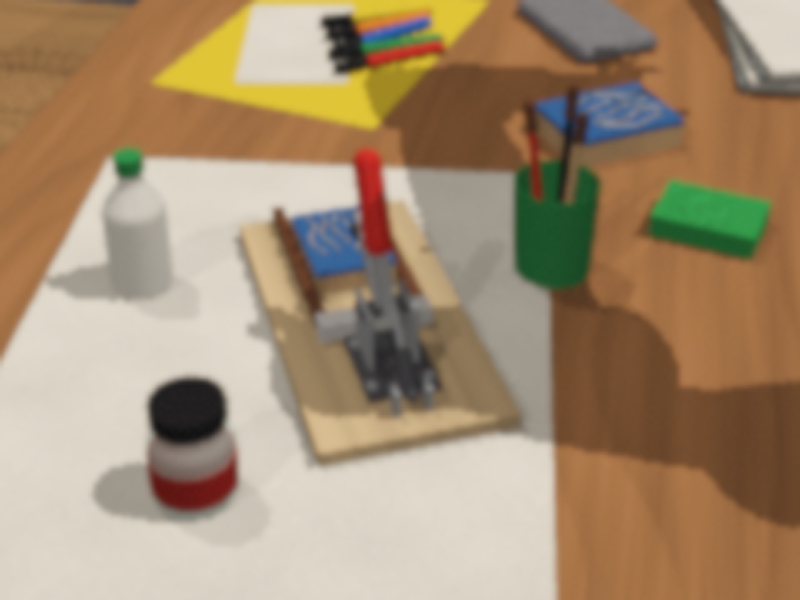

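The crops show three block-like things. In the top crop:
- **Blue block, about (392,265):** it lies in the channel and is the smaller of the two blue ones, so it is the one meant.
- **Blue block, about (672,465):** it is larger and lies off the jig.
- **Green block, about (527,560):** excluded by its colour.

The lever grip is at about (305,305), leaning over the block, and the clamp is open. Next I'll fit the jig and block poses.

```bash
cat > h.py <<'E'
import numpy as np,cv2
def cloud(s):
    v,u=np.indices(s["depth"].shape); z=s["depth"]
    P=np.stack([(u-s["K"][0,2])/s["K"][0,0]*z,(v-s["K"][1,2])/s["K"][1,1]*z,z],-1)
    return (P-s["t"])@s["R"]
E
python3 - <<'E'
from h import *
s=dict(np.load("top.npz"));P=cloud(s);im=s["img"].astype(int)
near=(np.abs(P[...,0]-.53)<.2)&(np.abs(P[...,1]-0)<.2)
hsv=cv2.cvtColor(s["img"],cv2.COLOR_RGB2HSV)
# board: z > .009 connected
m=(near&(P[...,2]>.009)&(P[...,2]<.06)).astype(np.uint8)
n,l,st,c=cv2.connectedComponentsWithStats(m)
for i in range(1,n):
    if st[i,4]>2000:
        q=P[l==i][:,:2].astype(np.float32); print("board",st[i],cv2.minAreaRect(q))
b=near&(hsv[...,0]>95)&(hsv[...,0]<130)&(hsv[...,1]>100)&(P[...,2]>.025)
n,l,st,c=cv2.connectedComponentsWithStats(b.astype(np.uint8),connectivity=8)
i=1+np.argmax(st[1:,4]);q=P[l==i];print("block",st[i],cv2.minAreaRect(q[:,:2].astype(np.float32)),np.median(q[:,2]))
r=near&((hsv[...,0]<8)|(hsv[...,0]>172))&(hsv[...,1]>150)&(P[...,2]>.07)
n,l,st,c=cv2.connectedComponentsWithStats(r.astype(np.uint8))
for i in range(1,n):
  if st[i,4]>30:
    q=P[l==i];print("red",st[i,4],q.min(0),q.max(0),q[np.argmax(q[:,2])])
E
```

```text
board [ 206  158  132  107 6574] ((0.5413534045219421, -0.012590914964675903), (0.1508001834154129, 0.3023201525211334), 27.67163848876953)
block [276 177  42  39 661] ((0.5460979342460632, -0.05517013370990753), (0.09291090816259384, 0.1802830845117569), 55.635597229003906) 0.03808676633766716
red 162 [ 0.51328795 -0.01318708  0.10845974] [0.54682682 0.03033119 0.17068402] [ 0.53685692 -0.0067249   0.17068402]
```

```bash
cat >> h.py <<'E'
from scipy.spatial.transform import Rotation as Ro
a=np.radians(117.67);C=np.array([.5414,-.0126]);ux=np.array([np.cos(a),np.sin(a)]);uy=np.array([-ux[1],ux[0]])
def jig(P): d=P[...,:2]-C; return np.stack([d@ux,d@uy,P[...,2]],-1)
def world(x,y,z): return np.r_[C+x*ux+y*uy,z]
def blue(s,P):
    h=cv2.cvtColor(s["img"],cv2.COLOR_RGB2HSV);J=jig(P)
    return J[(h[...,0]>95)&(h[...,0]<130)&(h[...,1]>100)&(abs(J[...,1])<.045)&(J[...,0]>-.15)&(J[...,0]<.03)&(J[...,2]>.03)&(J[...,2]<.045)]
def tool(o,target=None):
    w=o["tcp_rot"];R=Ro.from_quat([w[1],w[2],w[3],w[0]])
    print("t",o["time_s"],"jig",jig(o["eef_pos"]).round(4),"F",o["wrist_force"].round(1),"axes xyz in jig:",(np.array([[*ux,0],[*uy,0],[0,0,1]])@R.as_matrix()).round(3).tolist())
    if target is not None: print("tool shift",R.inv().apply(target-o["eef_pos"]).round(4))
    return R
E
python3 - <<'E'
from h import *
from cell import arm
s=dict(np.load("top.npz"));q=blue(s,cloud(s))
print(len(q),np.percentile(q,[0,1,5,50,95,99,100],axis=0).round(4))
o=arm.observe();R=tool(o,world(-.135,0,.15))
for sg in (1,-1):
    z=np.r_[sg*uy,0];y=np.array([0,0,-1.]);T=Ro.from_matrix(np.c_[np.cross(y,z),y,z])
    print(sg,np.degrees((R.inv()*T).as_rotvec()).round(1))
s=dict(np.load("side.npz"));q=blue(s,cloud(s));print(len(q),np.percentile(q,[1,5,50,95,99],axis=0).round(4))
for n in("top","side"):
    s=dict(np.load(n+".npz"));J=jig(cloud(s));h=cv2.cvtColor(s["img"],cv2.COLOR_RGB2HSV)
    r=J[((h[...,0]<8)|(h[...,0]>172))&(h[...,1]>150)&(J[...,2]>.07)&(abs(J[...,0])<.1)&(abs(J[...,1])<.06)]
    print(n,np.percentile(r,[2,50,98],axis=0).round(3))
E
```

```text
644 [[-0.1164 -0.0347  0.0305]
 [-0.1159 -0.0337  0.0316]
 [-0.1134 -0.0318  0.0336]
 [-0.0636 -0.0011  0.0381]
 [-0.0327  0.0287  0.042 ]
 [-0.0302  0.0307  0.0434]
 [-0.0286  0.0316  0.0449]]
t 0.9 jig [-0.2584  0.5386  0.2423] F [-0.5 -0.   0.3] axes xyz in jig: [[0.124, -0.0, -0.992], [0.992, 0.0, 0.124], [0.0, -1.0, 0.0]]
tool shift [-0.5192  0.0923 -0.1891]
1 [-0.  82.9 -0. ]
-1 [ -0.  -97.1   0. ]
168 [[-0.1108 -0.0304  0.0345]
 [-0.1027 -0.029   0.0351]
 [-0.0538 -0.0116  0.0368]
 [-0.0306  0.0089  0.0387]
 [-0.0287  0.0134  0.0391]]
top [[ 0.002 -0.009  0.11 ]
 [ 0.023  0.001  0.15 ]
 [ 0.046  0.009  0.169]]
side [[ 0.007 -0.006  0.104]
 [ 0.031  0.001  0.134]
 [ 0.048  0.01   0.164]]
```

Request:
apply_moves(
  deltas=[
    [[-0.052,0,-0.019,0,0,0,0],[-0.052,0,-0.019,0,0,0,0],[-0.052,0,-0.019,0,0,0,0],[-0.052,0,-0.019,0,0,0,0],[-0.052,0,-0.019,0,0,0,0],[-0.052,0,-0.019,0,0,0,0],[-0.052,0,-0.019,0,0,0,0],[-0.052,0,-0.019,0,0,0,0]],
  ],
  newtons=40,
)

```text
time_s: 1.9
eef_pos: [0.5218, -0.2018, 0.2424]
tcp_rot: [-0.126, 0.126, -0.696, 0.696]
wrist_force: [0.8, -0.5, -0.5]
gripper_width: -0.002
```

Request:
apply_moves(
  deltas=[
    [[-0.052,0,-0.019,0,0,0,0],[-0.052,0,-0.018,0,0,0,0],[0,0,0,0,-9.7,0,0],[0,0,0,0,-9.7,0,0],[0,0,0,0,-9.7,0,0],[0,0,0,0,-9.7,0,0],[0,0,0,0,-9.7,0,0]],
  ],
)

```text
time_s: 2.78
eef_pos: [0.6049, -0.132, 0.2422]
tcp_rot: [0.402, -0.402, 0.581, -0.581]
wrist_force: [-0.3, 0.6, -0.7]
gripper_width: -0.004
```

Request:
apply_moves(
  deltas=[
    [[0,0,0,0,-9.7,0,0],[0,0,0,0,-9.7,0,0],[0,0,0,0,-9.7,0,0],[0,0,0,0,-9.7,0,0],[0,0,0,0,-9.7,0,0],[0,0,0,0,0,0,0]],
  ],
)

```text
time_s: 3.52
eef_pos: [0.6049, -0.132, 0.2422]
tcp_rot: [-0.604, 0.604, -0.367, 0.367]
wrist_force: [0.2, 0.2, -0.0]
gripper_width: 0.002
```

Run:
```python
from h import *
from cell import arm
o=arm.observe();tool(o,world(-.137,0,.033));print(o["joints"].round(2),o["gripper_width"])
s=arm.snapshot("wrist");np.savez("w.npz",**s);cv2.imwrite("pics/w1.png",s["img"][:,:,::-1])
s=arm.snapshot("top");q=blue(s,cloud(s));print(len(q),np.percentile(q,[1,5,50,95,99],axis=0).round(4))
```

```text
t 3.525 jig [-0.1353 -0.0008  0.2422] F [ 0.2  0.2 -0. ] axes xyz in jig: [[-1.0, 0.0, -0.004], [0.004, 0.0, -1.0], [-0.0, -1.0, -0.0]]
tool shift [ 0.0017  0.2092 -0.0007]
[-0.21  0.31  0.19  1.45 -0.    0.88] 0.0015461181603257613
385 [[-0.0982 -0.034   0.0323]
 [-0.0887 -0.0326  0.0338]
 [-0.0484 -0.0083  0.0381]
 [-0.0317  0.0246  0.0426]
 [-0.03    0.0291  0.0435]]
```

View pics/w1.png

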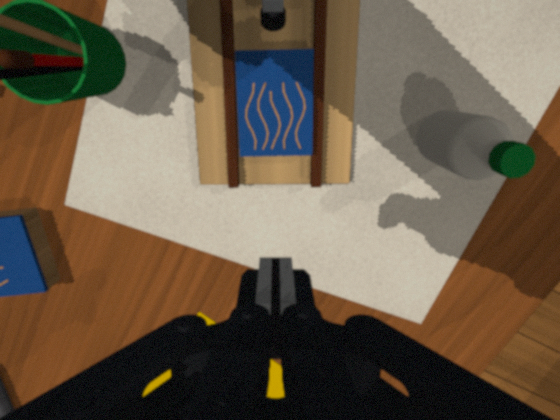

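The wrist view confirms the small blue block lies in the channel, at (275,103), between the brown rails at columns 230 and 318. The shut fingers at (275,285) line up with it. I'll check the fit with the wrist depth.

Run:
```python
from h import *
s=dict(np.load("w.npz"));P=cloud(s);q=blue(s,P);print(len(q),np.percentile(q,[0.3,1,5,50,95,99,99.7],axis=0).round(4))
v,u=np.nonzero((s["img"][...,2]>s["img"][...,0]+40));
# rails: dark brown, z ~ .027
J=jig(P);m=(J[...,2]>.023)&(J[...,2]<.031)&(J[...,0]<0)&(J[...,0]>-.16)&(s["img"].sum(-1)<200)&(abs(abs(J[...,1])-.04)<.012)
for sg in(1,-1):
    r=J[m&(sg*J[...,1]>0)];print(len(r),np.polyfit(r[:,0],r[:,1],1),np.median(r,0),r[:,0].min())
```

```text
6505 [[-0.1185 -0.0342  0.0354]
 [-0.1182 -0.0335  0.0358]
 [-0.1147 -0.0314  0.0363]
 [-0.0674 -0.0013  0.0375]
 [-0.0336  0.029   0.0388]
 [-0.0311  0.0312  0.0393]
 [-0.0305  0.0317  0.0395]]
1920 [0.00400533 0.03957288] [-0.06593942  0.03929342  0.02741368] -0.15122752716886156
1936 [ 0.00310763 -0.03985006] [-0.06547663 -0.0400743   0.02747202] -0.15074221514203032
```

Request:
apply_moves(
  deltas=[
    [[0.004,0.035,-0.001,0,0,0,0],[0,0.04,0,0,0,0,0],[0,0.04,0,0,0,0,0],[0,0.04,0,0,0,0,0],[0,0.03,0,0,0,0,0],[0,0.015,0,0,0,0,0],[0,0.008,0,0,0,0,0],[0,0,0,0,0,0,0]],
  ],
)

```text
time_s: 4.62
eef_pos: [0.6061, -0.136, 0.0347]
tcp_rot: [0.605, -0.605, 0.367, -0.367]
wrist_force: [0.1, 0.2, -0.7]
gripper_width: 0.002
```

Request:
apply_moves(
  deltas=[
    [[-0.004,0,0,0,0,0,0],[-0.006,0,0,0,0,0,0],[-0.006,0,0,0,0,0,0],[-0.006,0,0,0,0,0,0],[-0.006,0,0,0,0,0,0],[0,0,0,0,0,0,0]],
  ],
)

```text
time_s: 5.38
eef_pos: [0.5925, -0.1106, 0.0342]
tcp_rot: [0.605, -0.605, 0.367, -0.366]
wrist_force: [-0.1, 0.2, -0.2]
gripper_width: 0.002
```

Run:
```python
from h import *
from cell import arm
tool(arm.observe())
s=arm.snapshot("wrist");q=blue(s,cloud(s));print(len(q),np.percentile(q,[1,5,50,95,99],axis=0).round(4) if len(q) else 0)
s=arm.snapshot("side");q=blue(s,cloud(s));print(len(q),np.percentile(q,[1,5,50,95,99],axis=0).round(4))
a=s["img"][190:310,190:350,::-1];cv2.imwrite("pics/s2.png",cv2.resize(a,(640,480)))
```

```text
t 5.375 jig [-0.1105  0.0002  0.0342] F [-0.1  0.2 -0.2] axes xyz in jig: [[-1.0, 0.001, -0.001], [0.001, 0.0, -1.0], [-0.001, -1.0, -0.0]]
42434 [[-0.098  -0.0335  0.036 ]
 [-0.0938 -0.0312  0.0364]
 [-0.0455 -0.0014  0.0374]
 [-0.014   0.029   0.0385]
 [-0.0105  0.0313  0.0389]]
178 [[-0.0968 -0.0297  0.0339]
 [-0.0919 -0.0285  0.0349]
 [-0.0372 -0.0117  0.037 ]
 [-0.0116  0.0076  0.0385]
 [-0.009   0.0311  0.0392]]
```

View pics/s2.png

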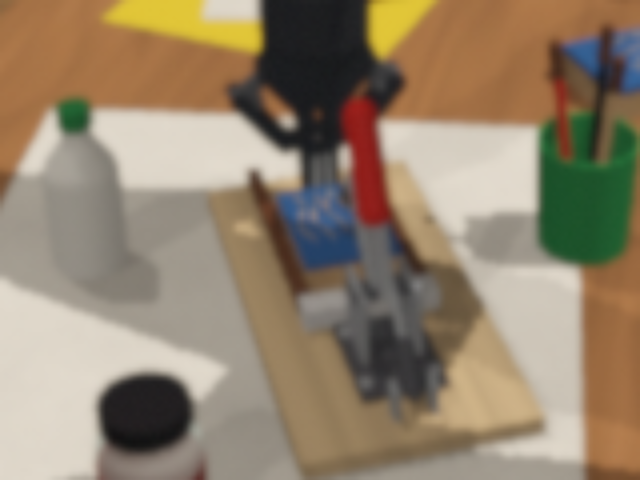

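The picture shows the fingers at (320,170) behind the block and the block sliding. About 23 mm is left.

Request:
apply_moves(
  deltas=[
    [[-0.005,0,0,0,0,0,0],[-0.006,0,0,0,0,0,0],[-0.005,0,0,0,0,0,0],[-0.003,0,0,0,0,0,0],[-0.002,0,0,0,0,0,0],[0,0,0,0,0,0,0]],
  ],
)

```text
time_s: 6.22
eef_pos: [0.5831, -0.0924, 0.0343]
tcp_rot: [0.605, -0.605, 0.367, -0.366]
wrist_force: [0.4, 0.5, -0.5]
gripper_width: -0.0
```

Request:
apply_moves(
  deltas=[
    [[-0.002,0,0,0,0,0,0],[-0.001,0,0,0,0,0,0],[0,0,0,0,0,0,0]],
  ],
)

```text
time_s: 6.6
eef_pos: [0.5829, -0.0911, 0.0348]
tcp_rot: [-0.604, 0.605, -0.366, 0.368]
wrist_force: [3.0, -4.5, -0.5]
gripper_width: 0.001
```

Request:
apply_moves(
  deltas=[
    [[-0.001,0,0,0,0,0,0],[-0.001,0,0,0,0,0,0],[0,0,0,0,0,0,0]],
  ],
)

```text
time_s: 6.98
eef_pos: [0.5829, -0.091, 0.0354]
tcp_rot: [-0.603, 0.605, -0.365, 0.369]
wrist_force: [5.3, -11.4, 0.3]
gripper_width: -0.001
```

Run:
```python
from h import *
from cell import arm
tool(arm.observe())
s=arm.snapshot("wrist");J=jig(cloud(s));q=blue(s,cloud(s));print(len(q),np.percentile(q,[1,5,50,95,99],axis=0).round(4))
cv2.imwrite("pics/w2.png",s["img"][:,:,::-1])
```

```text
t 6.975 jig [-0.0887 -0.0004  0.0354] F [  5.3 -11.4   0.3] axes xyz in jig: [[-1.0, -0.007, -0.004], [0.004, -0.001, -1.0], [0.007, -1.0, 0.001]]
33193 [[-0.077  -0.0337  0.0363]
 [-0.0737 -0.032   0.0368]
 [-0.0342 -0.0053  0.0379]
 [ 0.0079  0.0294  0.039 ]
 [ 0.011   0.0312  0.0394]]
```

View pics/w2.png

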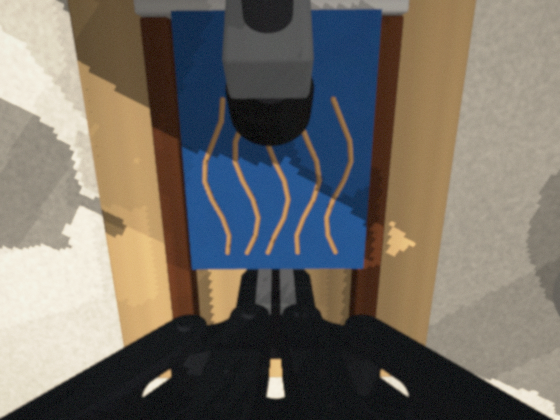

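The block's front edge is flush with the stop bar at row 10, and the push force rose to 12 N against the stop. I'll back off, rise and go for the lever.

Request:
apply_moves(
  deltas=[
    [[0.006,0,0,0,0,0,0],[0.012,0,0,0,0,0,0],[0.004,-0.02,0,0,0,0,0],[0,-0.03,0,0,0,0,0],[0,-0.035,0,0,0,0,0],[0,-0.032,0,0,0,0,0],[0,0,0,0,0,0,0]],
  ],
)

```text
time_s: 7.9
eef_pos: [0.5926, -0.1081, 0.154]
tcp_rot: [0.605, -0.604, 0.365, -0.368]
wrist_force: [0.3, -0.1, -0.8]
gripper_width: 0.003
```

Run:
```python
from h import *
from cell import arm
tool(arm.observe(),world(-.025,.001,.150))
s=arm.snapshot("wrist");q=blue(s,cloud(s));print(len(q),np.percentile(q,[.3,1,50,99,99.7],axis=0).round(4))
```

```text
t 7.9 jig [-0.1083 -0.001   0.154 ] F [ 0.3 -0.1 -0.8] axes xyz in jig: [[-1.0, -0.002, -0.002], [0.002, -0.004, -1.0], [0.002, -1.0, 0.004]]
tool shift [-0.0834  0.0038 -0.0021]
11130 [[-0.077  -0.0342  0.0356]
 [-0.0766 -0.0338  0.0359]
 [-0.0319 -0.0034  0.0375]
 [ 0.0106  0.0307  0.0392]
 [ 0.0111  0.0312  0.0395]]
```

Run:
```python
from h import *
from cell import arm
s=arm.snapshot("wrist");J=jig(cloud(s))
hs=cv2.cvtColor(s["img"],cv2.COLOR_RGB2HSV)
m=(hs[...,1]<50)&(J[...,2]>.027)&(J[...,2]<.035)&(abs(J[...,0]-.02)<.02)&(abs(J[...,1])<.05)
print(m.sum(),np.percentile(J[m],[1,5,50,95,99],axis=0).round(4))
v,u=np.nonzero(m);print(u.min(),u.max(),v.min(),v.max())
r0=max(0,v.min()-60);a=s["img"][r0:v.max()+110,u.min()-20:u.max()+20,::-1];print(r0,a.shape)
k=min(800/a.shape[1],600/a.shape[0]);cv2.imwrite("pics/w3.png",cv2.resize(a,None,fx=k,fy=k,interpolation=cv2.INTER_CUBIC))
```

```text
1360 [[ 0.0118 -0.0437  0.0296]
 [ 0.0125 -0.0411  0.0303]
 [ 0.0156  0.0105  0.0315]
 [ 0.0185  0.0417  0.0328]
 [ 0.0187  0.0441  0.0333]]
200 346 0 13
0 (123, 186, 3)
```

View pics/w3.png

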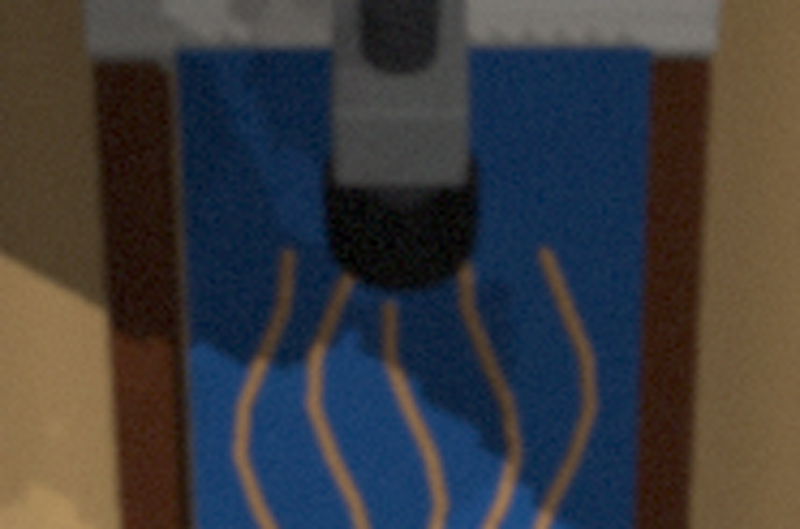

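The stop bar's near edge measures x = 0.012 and the block's front is at the same place. The picture shows no gap, so the block is home. Next I'll push the lever.

Request:
apply_moves(
  deltas=[
    [[-0.02,0.003,-0.002,0,0,0,0],[-0.025,0,0,0,0,0,0],[-0.025,0,0,0,0,0,0],[-0.012,0,0,0,0,0,0],[-0.008,0,0,0,0,0,0],[-0.008,0,0,0,0,0,0],[0,0,0,0,0,0,0]],
  ],
)

```text
time_s: 8.88
eef_pos: [0.5456, -0.0239, 0.1499]
tcp_rot: [-0.603, 0.606, -0.364, 0.369]
wrist_force: [3.5, -9.6, 2.9]
gripper_width: 0.001
```

Request:
apply_moves(
  deltas=[
    [[-0.008,0,0,0,0,0,0],[-0.01,0,0,0,0,0,0],[-0.01,0,0,0,0,0,0],[0,0,0,0,0,0,0]],
  ],
)

```text
time_s: 9.38
eef_pos: [0.5334, 0.0017, 0.1503]
tcp_rot: [0.604, -0.604, 0.364, -0.369]
wrist_force: [4.7, -7.1, 4.4]
gripper_width: 0.004
```

Run:
```python
from h import *
from cell import arm
tool(arm.observe())
s=arm.snapshot("side");a=s["img"][190:310,190:350,::-1];cv2.imwrite("pics/s3.png",cv2.resize(a,(640,480)))
```

```text
t 9.375 jig [0.0164 0.0005 0.1503] F [ 4.7 -7.1  4.4] axes xyz in jig: [[-1.0, -0.006, -0.003], [0.003, -0.004, -1.0], [0.006, -1.0, 0.004]]
```

View pics/s3.png

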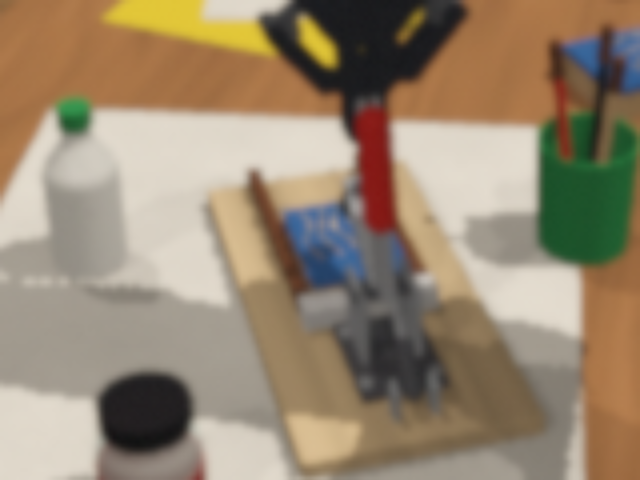

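The fingers are square on the red grip at (372,110) and the lever is turning at about 9 N. I'll carry on.

Request:
apply_moves(
  deltas=[
    [[-0.01,0,0,0,0,0,0],[-0.01,0,0,0,0,0,0],[-0.01,0,0,0,0,0,0],[-0.008,0,0,0,0,0,0],[0,0,0,0,0,0,0]],
  ],
)

```text
time_s: 10.05
eef_pos: [0.5146, 0.0364, 0.1495]
tcp_rot: [0.605, -0.604, 0.365, -0.368]
wrist_force: [2.3, -3.4, 3.9]
gripper_width: -0.001
```

Request:
apply_moves(
  deltas=[
    [[-0.008,0,0,0,0,0,0],[-0.008,0,0,0,0,0,0],[-0.008,0,0,0,0,0,0],[-0.006,0,0,0,0,0,0],[0,0,0,0,0,0,0]],
  ],
)

```text
time_s: 10.68
eef_pos: [0.4989, 0.064, 0.1481]
tcp_rot: [-0.605, 0.605, -0.366, 0.366]
wrist_force: [1.0, 0.3, -0.8]
gripper_width: -0.003
```

Run:
```python
from h import *
from cell import arm
tool(arm.observe())
s=arm.snapshot("side");a=s["img"][190:310,190:350,::-1];cv2.imwrite("pics/s4.png",cv2.resize(a,(640,480)))
```

```text
t 10.675 jig [0.0876 0.002  0.1481] F [ 1.   0.3 -0.8] axes xyz in jig: [[-1.0, 0.001, -0.001], [0.001, 0.001, -1.0], [-0.001, -1.0, -0.001]]
```

View pics/s4.png

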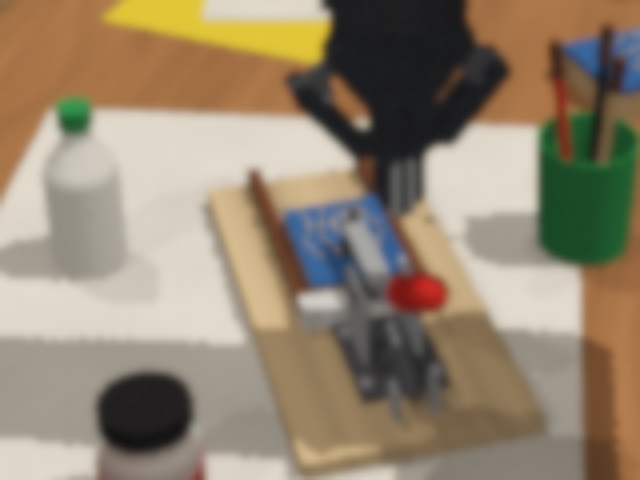

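The lever has snapped over: its grip end is at (418,293) and the arm is down on the block. I'll lift clear and check.

Request:
apply_moves(
  deltas=[
    [[0.01,-0.02,0,0,0,0,0],[0.02,-0.04,0,0,0,0,0],[0.04,-0.04,0,0,0,0,0],[0.05,-0.01,0,0,0,0,0],[0.05,0,0,0,0,0,0],[0.05,0,0,0,0,0,0],[0,0,0,0,0,0,0],[0,0,0,0,0,0,0]],
  ],
)

```text
time_s: 11.72
eef_pos: [0.601, -0.1316, 0.2579]
tcp_rot: [0.605, -0.605, 0.367, -0.366]
wrist_force: [-0.6, 0.5, 0.1]
gripper_width: 0.001
```

Run:
```python
from h import *
from cell import arm
tool(arm.observe())
for n in("top","side","wrist"):
    s=arm.snapshot(n);P=cloud(s);J=jig(P);h=cv2.cvtColor(s["img"],cv2.COLOR_RGB2HSV)
    r=J[((h[...,0]<8)|(h[...,0]>172))&(h[...,1]>150)&(J[...,2]>.07)&(abs(J[...,0]-.12)<.12)&(abs(J[...,1])<.05)]
    if len(r): print(n,"red",len(r),np.percentile(r,[2,50,98],axis=0).round(3).tolist())
    q=blue(s,P)
    if len(q): print(n,"blue",len(q),np.percentile(q,[.5,50,99.5],axis=0).round(4).tolist())
    for k in["ink_jar","glue_bottle","brush_cup"]:
        for d in arm.outline_of(n,k)[:1]:
            print(n,k,round(d["p"],2),np.round(d["centre"]),np.median(P[d["region"]&(s["depth"]>0)],0).round(3))
    cv2.imwrite(f"pics/{n}9.png",s["img"][:,:,::-1])
a=cv2.imread("pics/top9.png")[90:330,140:460];cv2.imwrite("pics/t9.png",cv2.resize(a,(800,600),interpolation=cv2.INTER_CUBIC))
```

```text
t 11.725 jig [-0.1331  0.0025  0.2579] F [-0.6  0.5  0.1] axes xyz in jig: [[-1.0, 0.001, -0.003], [0.003, 0.001, -1.0], [-0.001, -1.0, -0.001]]
top red 223 [[0.097, -0.009, 0.096], [0.126, 0.001, 0.117], [0.158, 0.009, 0.136]]
top blue 469 [[-0.0748, -0.0338, 0.0313], [-0.0279, -0.0079, 0.038], [0.0114, 0.0295, 0.0441]]
top ink_jar 0.96 [186. 184.] [0.61  0.186 0.079]
top brush_cup 0.27 [188. 185.] [0.609 0.186 0.08 ]
side red 116 [[0.108, -0.007, 0.095], [0.154, -0.002, 0.124], [0.163, 0.011, 0.133]]
side blue 159 [[-0.0737, -0.0302, 0.0342], [-0.0186, -0.0148, 0.037], [0.0129, 0.033, 0.0398]]
side ink_jar 0.8 [229. 305.] [0.604 0.208 0.053]
side glue_bottle 0.62 [210. 236.] [ 0.727 -0.015  0.06 ]
side brush_cup 0.96 [335. 234.] [ 0.401 -0.103  0.066]
wrist blue 5789 [[-0.0771, -0.0342, 0.0355], [-0.0323, -0.0038, 0.0376], [0.011, 0.0307, 0.0397]]
wrist glue_bottle 0.73 [467. 146.] [ 0.726 -0.033  0.086]
```

View pics/wrist9.png

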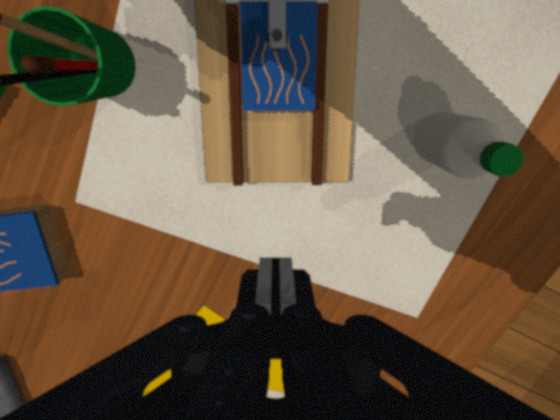

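The view shows the arm down on the block at (278,35), with the block still home and the cup and bottle standing. The grip end measures about x = 0.160, z = 0.13, which matches the locked angle.

```bash
python3 -c "
from cell import arm
print(arm.job_done())"
```

```text
the job is handed in; nothing more can be done
None
```

The block is home against the stop and the clamp lever is locked over it. I handed the job in at about 12 s, with the arm parked clear of everything.

- **Block:** I pushed the small blue block about 41 mm along its channel with the shut fingers. The push force then rose to about 12 N with no further movement. The wrist camera showed no gap, and the block's front edge and the stop face both measured about x = 12 mm in my jig frame.
- **Lever:** I pushed the red grip with up to about 10 N. It snapped through, and the contact force dropped to zero. Its end then measured about 160 mm along the jig and 130 mm up, which matches the locked position. The hold-down arm rests on the block, which did not move.
- **Bystanders:** The jar, bottle and cup measured within about 4 mm of their starting places.

**Checks that disagreed:** My jig frame put the stop face about 3 mm short of the listed 15 mm. I took this as an offset in my fit, because the block and the stop shift by the same amount. In the last top view the network missed the bottle and reported the jar as the cup with low confidence, but the side view found all three in place.

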